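# Push the stray tin back into its row

### The job

The blue storage tin has been left standing out in front of its row on the oak tray. Without picking it up, push it along the tray into the empty place between the white tin and the grey tin until its back sits flat against the tray's back rail, square and in line with its neighbours, then leave it standing there. Do not lift or tip it, and do not shift the other tins or the jars.

Things in the scene. Friction and masses are not known exactly. Their poses are not given: they have to be found in the camera images.
- tray: Fixed oak tray: board 300 (x) by 580 (y) by 12 mm; back rail along its far (+x) edge, 15 mm thick, top 57 mm above the underside; side rails 12 mm thick, tops at 40 mm; open at the front (-x). Origin: centre of the underside; x points to the back rail, y along it to the left, z up. The rail's front face (the stop) is at x = +135 mm, the board's top at z = +12 mm.
- blue_tin: The stray: loose square blue tin, 92 by 92 mm, 80 mm tall with its flat blue lid, 0.35 to 0.7 kg. On the board in front of the row, up to 50 mm left or right of the empty place, turned up to 0.35 rad. Origin: centre of the underside; x is square to a side and is to point at the back rail (roughly so at the start). Slides under a few newtons; push below half height so it does not tip.
- white_tin: White tin of the same form (92 by 92 by 80 mm), loose, square against the back rail on the left (+y) of the empty place, which is the 128 mm wide space between it and the grey tin (centres 220 mm apart along the rail). Origin: centre of the underside, axes as the tray's. Not to be shifted.
- grey_tin: Grey tin of the same form (92 by 92 by 80 mm), loose, square against the back rail on the right (-y) of the empty place. Origin: centre of the underside, axes as the tray's. Not to be shifted.
- brown_jar: Round glass jar with dark brown contents and wooden lid, 64 mm in diameter, 75 mm tall, loose, 0.22 kg. Stands either in the row beyond the white tin or at the right end of the board in front of the row; the yellow jar has the other spot. Origin: centre of the underside. Not to be shifted.
- yellow_jar: The same jar with yellow contents, in the other of the two spots. The origin is the centre of its underside. Not to be shifted.
Not all that is in view belongs to the job. There is more than one size of the blue_tin; the job needs the largest.

How it is judged:
At the end, for the whole second after the job is handed in: The blue tin stands upright on the board between the white and the grey tin, its centre at most 5 mm short of where its back touches the back rail, turned at most 0.07 rad (4 degrees) from square to the rail, at rest; the other tins and the jars stand within 12 mm of where they were (x of blue_tin in the frame of tray above 0.084 m and angle between the x axis of blue_tin and the x axis of tray, either way round below 0.07 rad and y of blue_tin in the frame of white_tin below -0.088 m and y of blue_tin in the frame of grey_tin above 0.088 m and z of blue_tin in the frame of tray below 0.016 m and angle between blue_tin's own z axis and vertical below 0.04 rad and linear speed of blue_tin below 0.01 m/s and distance of each of white_tin, grey_tin, brown_jar, yellow_jar from where it was at the start of the episode below 0.012 m).
It fails at once if the blue tin is lifted off the board (z of blue_tin in the frame of tray above 0.024 m).
It fails at once if the blue tin is tipped by more than 0.2 rad (angle between blue_tin's own z axis and vertical above 0.2 rad).
It fails at once if the white or the grey tin is shifted by more than 12 mm (distance of any of white_tin, grey_tin from where it was at the start of the episode above 0.012 m).
It fails at once if a jar is shifted by more than 12 mm (distance of any of brown_jar, yellow_jar from where it was at the start of the episode above 0.012 m).
It also fails if it takes over 72 s, if anything falls off the work surface, if the arm or the gripper's body presses on something with over 40 N, if the wrist force passes 120 N, or if a joint passes its speed limit or range.

### The arm

A 7-joint arm with a two-finger parallel gripper is mounted at the origin on the work surface. World frame = base frame: x ahead of the robot, y to its left, z up, the work surface at z = 0. Lengths are in m, angles in rad, forces in N, time in s.
With the tool pointing down it reaches from about 0.4 to 0.875 m from the base axis. Payload 6.5 kg.
Tool frame: the origin (TCP) lies at the very end of the fingers, on their centre line; the grasp point (between the pads) lies 19 mm behind it (manip.hold_point_z is the distance from the TCP to the grasp point, in m); z points along the fingers, x is the direction in which the jaws open and shut, and the axes are right-handed (so a half turn about z gives the same grasp; the last joint's range is limited). The gripper opens to 88 mm and grips with 3 to 60 N. Pads are 18 mm wide; open, the fingers measure 123 mm over their backs; the gripper's body (75 mm by 187 mm) begins 45 mm behind the grasp point.
Start: joints at [-1.333, 0.536, -0.004, 1.538, 0.003, 1.067, -0.071], TCP at [0.194, 0.62, 0.239] pointing down, gripper open.
Joint ranges: [-2.7, 2.7], [-0.37, 2.16], [-1.27, 1.26], [0.24, 2.4], [-1.31, 4.45], [0.19, 1.91], [-2.76, 2.76]. Speed limits (rad/s): [2.39, 2.39, 3.14, 3.14, 3.14, 3.14, 3.14].

### API

Orientations are given as a 3x3 rotation matrix whose columns are the frame's x, y, z axes.
In Python, from bench import manip gives the robot as it stands.
- The arm moves only by the tool servo_tool, never from a script. Its argument "commands" is a list of rows, each an object of numbers: "grip": the closure, from -1 (fully open) to 1 (shut); "tx", "ty", "tz": the shift along the tool's x, y, z in m; "spin": the turn about the tool's z in degrees. In form: [{"grip": .., "tx": .., "ty": .., "tz": .., "spin": ..}, ...]. A call has 1 to 12 rows; each row is the pose to reach, as a shift and turn from the pose commanded when the call began, along the tool's axes at that moment; what a row does not reach only later rows make up. A row lasts 1/12 s, in which the tool goes at most 41.7 mm and 7.16 degrees, less where a joint would pass 70% of its speed; a pose out of reach is approached as far as the arm can. A call with a gripper value outside its range is refused whole. The fingers move at their own pace and stop on an object; "force" is the grip in N (left out, the last holds). Time passes only in rows, so rows that repeat a pose let the fingers close. It gives the time, the measured TCP pose, the force and the opening at its end, in the units of the state.
- manip.get_state(): the state, without advancing time (a new reading comes with each control period).
- manip.get_image(name): name is "scene" or "top" or "wrist"; returns the picture (420x560x3 uint8, blue, green, red); there is no depth.
- manip.camera_info(name): a dict with "intrinsics" (3x3 intrinsics, pixels), "rvec" (rotation vector, rad) and "tvec" (3), from world to camera coordinates, as OpenCV has them. Camera axes: x right, y down, z forward; pixel columns grow to the right and rows downward; lengths in m; the calibration is good to about 2 mm. A picture is of the moment at which its call begins: read the wrist's pose just before it. camera_info takes no time and is no camera call; for the wrist camera it gives the pose at the moment of the call.
- manip.finish_job(): hands the job in, once; it reports no verdict.
The state is a dict: "clock": time; "joints": joint angles; "joint_velocities": joint speeds; "joint_torque": joint torques, N m; "tcp_pos": TCP position; "eef_rot": TCP orientation; "wrist_force": force on the tool from outside, world axes, zero at the start; "ft_torque": the same for the moment, N m; "grip_width": opening from 0.0 (shut) to 1.0 (fully open).
Only numpy, scipy, OpenCV 4.12 (cv2) and the standard library are available. Lean on these libraries where they do the work, as an engineer would, in place of code of your own. Each camera call takes 0.05 s, during which the arm holds its last target. There are 200 camera calls.

## Working session

There is one attempt and no reset: what is moved stays moved. The work goes in short steps, Python scripts to look and compute and a tool call to move; the robot and the scene stay as the last step left them, time stands still between calls to the robot, and variables do not carry over. Pictures are saved under pics/ and viewed, about 8 in all and at most 12, crops included, and the job is handed in when it is done.

Besides the shell and the picture viewer there is one more tool, called after "Request:" in YAML: its name, and indented under it one key for each argument. servo_tool: Moves the arm, as the interface text tells. Its arguments: {"type":"object","properties":{"commands":{"type":"array"},"force":{"type":"number"}},"required":["commands"]}

```bash
mkdir -p pics; cat > h.py <<'E'
import numpy as np, cv2
from bench import manip
def cam(n):
    c=manip.camera_info(n); return np.array(c["intrinsics"],float),cv2.Rodrigues(np.array(c["rvec"],float))[0],np.array(c["tvec"],float).ravel()
def ray(n,px,z,c=None):
    K,R,t=c or cam(n); px=np.atleast_2d(np.array(px,float))
    d=(R.T@np.linalg.inv(K)@np.c_[px,np.ones(len(px))].T).T; o=-R.T@t
    return o+d*((z-o[2])/d[:,2])[:,None]
def proj(n,P):
    K,R,t=cam(n); q=(K@(R@np.atleast_2d(P).T+t[:,None])).T; return q[:,:2]/q[:,2:]
E
python3 - <<'E'
from h import *
for n in("top","scene"): cv2.imwrite(f"pics/{n}0.png",manip.get_image(n)); K,R,t=cam(n); print(n,-R.T@t)
s=manip.get_state(); print(s["clock"],s["tcp_pos"],s["eef_rot"],s["wrist_force"])
E
```

```text
top [0.44046661 0.03580472 1.05355188]
scene [0.90229304 0.66175457 0.70872176]
0.1 [0.1942995  0.61973333 0.23794899] [[ 2.99060753e-01  9.54234024e-01 -3.06032388e-04]
 [ 9.54232903e-01 -2.99060874e-01 -1.47024794e-03]
 [-1.49448293e-03  1.47667284e-04 -9.99998872e-01]] [-0.42339958 -0.68450706 -0.77439034]
```

View pics/top0.png

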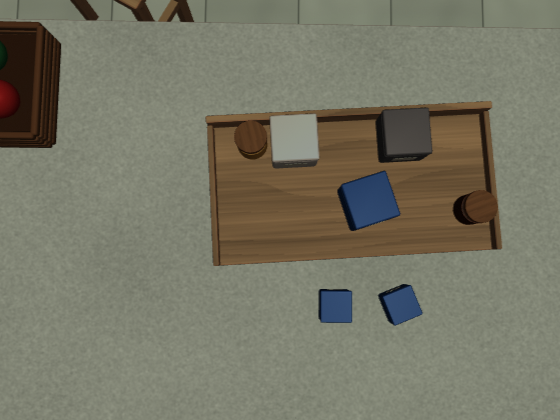

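View pics/scene0.png

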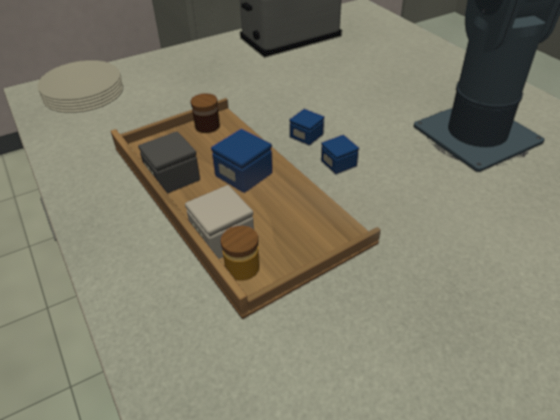

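The top view shows three blue candidates: the large one on the board at (370,200) and two small ones in front of the tray at (336,306) and (401,305). The target is the large one. The white tin is at (295,140), the grey tin at (405,134), and jars are at (251,139) and (479,207). The scene view agrees: brown jar at the right end, yellow jar beyond the white tin.

```bash
cat >> h.py <<'E'
def bluelid(im):
    h=cv2.cvtColor(im,cv2.COLOR_BGR2HSV)
    m=cv2.inRange(h,(100,120,85),(130,255,255))
    return m
def rect(n,m,z,box=None):
    c=max(cv2.findContours(m,cv2.RETR_EXTERNAL,cv2.CHAIN_APPROX_NONE)[0],key=cv2.contourArea)
    P=ray(n,c[:,0,:],z)[:,:2]; r=cv2.minAreaRect((P*1000).astype(np.float32)); return c,r
E
python3 - <<'E'
from h import *
im=cv2.imread("pics/top0.png"); h=cv2.cvtColor(im,cv2.COLOR_BGR2HSV)
for p in [(370,200),(346,215),(295,140),(405,125),(405,156),(347,190)]: print(p,h[p[1],p[0]])
c,r=rect("top",bluelid(im),.092); print("blue",r)
def blob(mask,x0,x1,y0,y1):
    m=np.zeros_like(mask); m[y0:y1,x0:x1]=mask[y0:y1,x0:x1]; return m
w=blob(cv2.inRange(h,(0,0,140),(180,60,255)),265,325,108,175); print("white",rect("top",w,.092)[1])
g=blob(cv2.inRange(h,(0,0,40),(180,75,110)),375,440,100,165); print("grey",rect("top",g,.092)[1])
# rail ends: top z .057 outer
print(ray("top",[(207,119),(491,103),(207,125),(490,108)],.057)); print(ray("top",[(217,265),(500,249)],.040))
v=im.copy(); 
for m in(bluelid(im),w,g): 
    c=max(cv2.findContours(m,0,1)[0],key=cv2.contourArea); cv2.drawContours(v,[c],0,(0,255,255),1)
cv2.imwrite("pics/crop1.png",cv2.resize(v[90:340,200:510],None,fx=2.4,fy=2.4,interpolation=cv2.INTER_NEAREST))
E
```

```text
(370, 200) [108 148 107]
(346, 215) [108 206  21]
(295, 140) [ 42  21 155]
(405, 125) [19 29 71]
(405, 156) [20 35 22]
(347, 190) [108 156 100]
blue ((551.7512817382812, -137.76527404785156), (86.30277252197266, 87.01691436767578), 18.452043533325195)
white ((671.2998046875, 8.945377349853516), (85.7274398803711, 86.83563232421875), 3.876054525375366)
grey ((685.7288818359375, -209.05215454101562), (89.7690200805664, 89.00995635986328), 3.82585072517395)
[[ 0.71359027  0.18241713  0.057     ]
 [ 0.75452122 -0.38933904  0.057     ]
 [ 0.70137315  0.18212238  0.057     ]
 [ 0.74413801 -0.38700236  0.057     ]]
[[ 0.42392066  0.15811066  0.04      ]
 [ 0.4606867  -0.40596502  0.04      ]]
```

View pics/crop1.png

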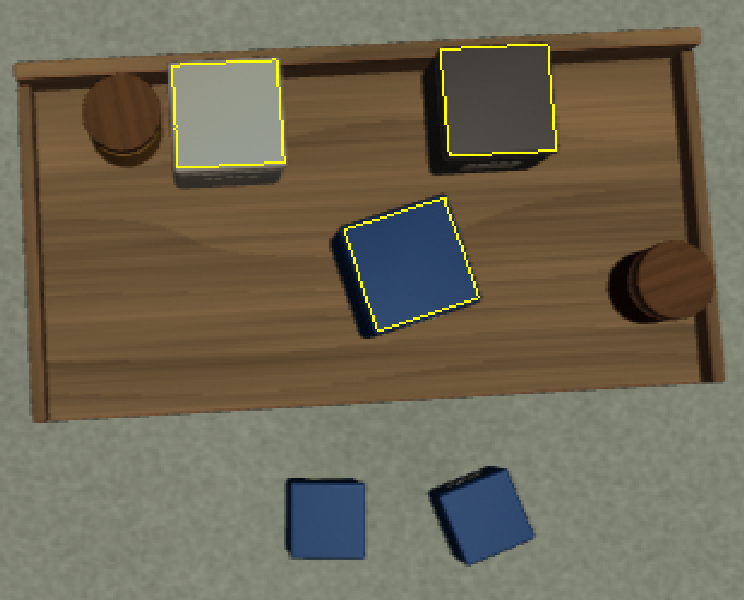

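Request:
servo_tool:
  commands:
    - {"grip": -1, "tx": -0.223, "ty": 0.359, "spin": 80}
    - {"grip": -0.3, "tx": -0.223, "ty": 0.359, "spin": 80}
    - {"grip": -0.3, "tx": -0.223, "ty": 0.359, "spin": 80}
    - {"grip": -0.3, "tx": -0.223, "ty": 0.359, "spin": 80}
    - {"grip": -0.3, "tx": -0.223, "ty": 0.359, "spin": 80}
    - {"grip": -0.3, "tx": -0.223, "ty": 0.359, "spin": 80}
    - {"grip": -0.3, "tx": -0.223, "ty": 0.359, "spin": 80}
    - {"grip": -0.3, "tx": -0.223, "ty": 0.359, "spin": 80}
    - {"grip": -0.3, "tx": -0.223, "ty": 0.359, "spin": 80}
    - {"grip": -0.3, "tx": -0.223, "ty": 0.359, "spin": 80}
    - {"grip": -0.3, "tx": -0.223, "ty": 0.359, "spin": 80}
    - {"grip": -0.3, "tx": -0.223, "ty": 0.359, "spin": 80}

```text
invalid input at $.commands[0]: expected keys grip, tx, ty, tz, spin
```

Request:
servo_tool:
  commands:
    - {"grip": -0.3, "tx": -0.223, "ty": 0.359, "tz": 0, "spin": 80}
    - {"grip": -0.3, "tx": -0.223, "ty": 0.359, "tz": 0, "spin": 80}
    - {"grip": -0.3, "tx": -0.223, "ty": 0.359, "tz": 0, "spin": 80}
    - {"grip": -0.3, "tx": -0.223, "ty": 0.359, "tz": 0, "spin": 80}
    - {"grip": -0.3, "tx": -0.223, "ty": 0.359, "tz": 0, "spin": 80}
    - {"grip": -0.3, "tx": -0.223, "ty": 0.359, "tz": 0, "spin": 80}
    - {"grip": -0.3, "tx": -0.223, "ty": 0.359, "tz": 0, "spin": 80}
    - {"grip": -0.3, "tx": -0.223, "ty": 0.359, "tz": 0, "spin": 80}
    - {"grip": -0.3, "tx": -0.223, "ty": 0.359, "tz": 0, "spin": 80}
    - {"grip": -0.3, "tx": -0.223, "ty": 0.359, "tz": 0, "spin": 80}
    - {"grip": -0.3, "tx": -0.223, "ty": 0.359, "tz": 0, "spin": 80}
    - {"grip": -0.3, "tx": -0.223, "ty": 0.359, "tz": 0, "spin": 80}

```text
clock: 1.1
tcp_pos: [0.4724, 0.2966, 0.2387]
eef_rot: [[0.99, -0.14, 0.001], [-0.14, -0.99, -0.002], [0.001, 0.001, -1.0]]
wrist_force: [-0.9, 1.0, 0.7]
grip_width: 0.65
```

Request:
servo_tool:
  commands:
    - {"grip": 0, "tx": 0.066, "ty": 0.458, "tz": 0, "spin": 64}
    - {"grip": 0, "tx": 0.066, "ty": 0.458, "tz": 0, "spin": 64}
    - {"grip": 0, "tx": 0.066, "ty": 0.458, "tz": 0, "spin": 64}
    - {"grip": 0, "tx": 0.066, "ty": 0.458, "tz": 0, "spin": 64}
    - {"grip": 0, "tx": 0.066, "ty": 0.458, "tz": 0, "spin": 64}
    - {"grip": 0, "tx": 0.066, "ty": 0.458, "tz": 0, "spin": 64}
    - {"grip": 0, "tx": 0.066, "ty": 0.458, "tz": 0, "spin": 64}
    - {"grip": 0, "tx": 0.066, "ty": 0.458, "tz": 0, "spin": 64}
    - {"grip": 0, "tx": 0.066, "ty": 0.458, "tz": 0, "spin": 64}
    - {"grip": 0, "tx": 0.066, "ty": 0.458, "tz": 0, "spin": 64}
    - {"grip": 0, "tx": 0.066, "ty": 0.458, "tz": 0, "spin": 64}
    - {"grip": 0, "tx": 0.066, "ty": 0.458, "tz": 0, "spin": 64}

```text
clock: 2.1
tcp_pos: [0.4759, -0.1689, 0.2392]
eef_rot: [[0.315, -0.949, 0.001], [-0.949, -0.315, -0.003], [0.004, 0.0, -1.0]]
wrist_force: [0.1, 0.2, -0.0]
grip_width: 0.497
```

```bash
python3 - <<'E'
from h import *
s=manip.get_state(); print(s["clock"],s["tcp_pos"],s["eef_rot"]); c=cam("wrist"); print(-c[1].T@c[2], c[1][2])
a=manip.get_image("wrist"); b=manip.get_image("top"); cv2.imwrite("pics/w1.png",np.hstack([cv2.resize(a,(400,300)),cv2.resize(b,(400,300))]))
cv2.imwrite("pics/w1full.png",a)
E
```

```text
2.1 [ 0.47593191 -0.16886917  0.23921573] [[ 3.15149724e-01 -9.49041426e-01  1.01122113e-03]
 [-9.49035269e-01 -3.15151324e-01 -3.42073495e-03]
 [ 3.56510686e-03  1.18359157e-04 -9.99993638e-01]]
[ 0.54407258 -0.14655995  0.38497165] [-0.26063461 -0.09014964 -0.96121935]
```

View pics/w1.png

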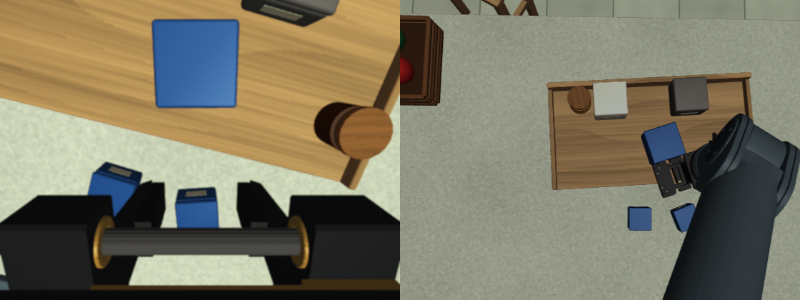

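The wrist picture on the left shows the large blue lid at (195,63), square to the fingers. Their tips are near x 150 and 255. The top view shows that the lid is still visible behind the gripper.

```bash
python3 - <<'E'
from h import *
im=cv2.imread("pics/w1full.png"); h=cv2.cvtColor(im,cv2.COLOR_BGR2HSV)
m=cv2.inRange(h,(100,120,60),(130,255,255)); m[170:]=0
c,r=rect("wrist",m,.092); print(r)
s=manip.get_state();R=s["eef_rot"];p=s["tcp_pos"]
print("tool offsets to blue centre",np.array(R).T@(np.r_[np.array(r[0])/1000,.05]-p))
E
```

```text
((553.7880249023438, -131.8581085205078), (87.97409057617188, 88.76331329345703), 18.64949607849121)
tool offsets to blue centre [-0.00489782 -0.083172    0.18845085]
```

Request:
servo_tool:
  commands:
    - {"grip": 0, "tx": 0, "ty": 0, "tz": 0.03, "spin": 0}
    - {"grip": 0, "tx": 0, "ty": 0, "tz": 0.065, "spin": 0}
    - {"grip": 0, "tx": 0, "ty": 0, "tz": 0.1, "spin": 0}
    - {"grip": 0, "tx": 0, "ty": 0, "tz": 0.135, "spin": 0}
    - {"grip": 0, "tx": 0, "ty": 0, "tz": 0.165, "spin": 0}
    - {"grip": 0, "tx": 0, "ty": 0, "tz": 0.185, "spin": 0}
    - {"grip": 0, "tx": 0, "ty": 0, "tz": 0.197, "spin": 0}
    - {"grip": 0, "tx": 0, "ty": 0, "tz": 0.202, "spin": 0}
    - {"grip": 0, "tx": 0, "ty": 0, "tz": 0.202, "spin": 0}
    - {"grip": 0, "tx": 0, "ty": 0, "tz": 0.202, "spin": 0}

```text
clock: 3.03
tcp_pos: [0.4776, -0.1619, 0.0375]
eef_rot: [[0.32, -0.947, 0.001], [-0.947, -0.32, 0.0], [0.0, -0.001, -1.0]]
wrist_force: [1.0, -0.2, -1.0]
grip_width: 0.501
```

Request:
servo_tool:
  commands:
    - {"grip": 0, "tx": 0, "ty": 0, "tz": -0.04, "spin": 0}
    - {"grip": 0, "tx": 0, "ty": 0, "tz": -0.08, "spin": 0}
    - {"grip": 0, "tx": 0, "ty": 0, "tz": -0.1, "spin": 0}
    - {"grip": 0, "tx": 0.01, "ty": -0.01, "tz": -0.1, "spin": -7}
    - {"grip": 0, "tx": 0.02, "ty": -0.02, "tz": -0.1, "spin": -14}
    - {"grip": 0, "tx": 0.03, "ty": -0.03, "tz": -0.1, "spin": -21}
    - {"grip": 0, "tx": 0.04, "ty": -0.04, "tz": -0.1, "spin": -28}
    - {"grip": 0, "tx": 0.05, "ty": -0.05, "tz": -0.1, "spin": -35}
    - {"grip": 0, "tx": 0.06, "ty": -0.06, "tz": -0.1, "spin": -42}
    - {"grip": 0, "tx": 0.07, "ty": -0.07, "tz": -0.1, "spin": -49}
    - {"grip": 0, "tx": 0.08, "ty": -0.079, "tz": -0.1, "spin": -56}
    - {"grip": 0, "tx": 0.08, "ty": -0.079, "tz": -0.1, "spin": -63}

```text
clock: 4.03
tcp_pos: [0.5799, -0.2146, 0.1388]
eef_rot: [[0.99, -0.14, 0.004], [-0.14, -0.99, -0.002], [0.005, 0.002, -1.0]]
wrist_force: [0.0, 0.4, 0.1]
grip_width: 0.5
```

Request:
servo_tool:
  commands:
    - {"grip": 0, "tx": 0, "ty": 0, "tz": 0, "spin": -7}
    - {"grip": 0, "tx": 0, "ty": 0, "tz": 0, "spin": -14}
    - {"grip": 0, "tx": 0, "ty": 0, "tz": 0, "spin": -21}
    - {"grip": 0, "tx": 0, "ty": 0, "tz": 0, "spin": -27}
    - {"grip": 0, "tx": 0, "ty": 0, "tz": 0, "spin": -27}
    - {"grip": 0, "tx": 0, "ty": 0, "tz": 0, "spin": -27}

```text
clock: 4.53
tcp_pos: [0.5776, -0.2134, 0.1381]
eef_rot: [[0.949, 0.316, 0.002], [0.316, -0.949, -0.001], [0.002, 0.001, -1.0]]
wrist_force: [0.5, 0.1, -0.1]
grip_width: 0.5
```

```bash
python3 - <<'E'
from h import *
s=manip.get_state(); print(s["clock"],s["tcp_pos"],s["eef_rot"])
a=manip.get_image("wrist"); cv2.imwrite("pics/w2.png",a)
P=[.569,-.188,.037]
E
```

```text
4.5333 [ 0.57757354 -0.2134363   0.13807407] [[ 9.48818781e-01  3.15815866e-01  1.80535162e-03]
 [ 3.15817284e-01 -9.48819864e-01 -5.55993902e-04]
 [ 1.53736178e-03  1.09769870e-03 -9.99998216e-01]]
```

View pics/w2.png

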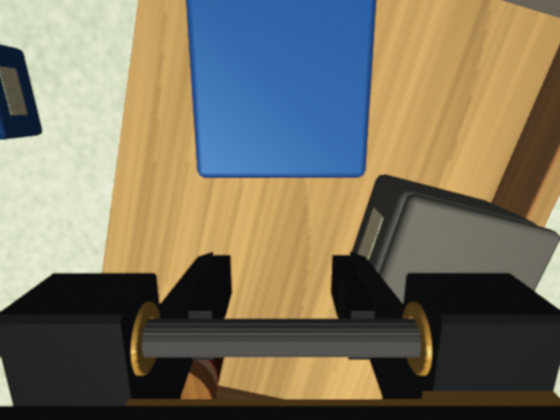

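The picture shows the right face of the blue lid square to the fingers (lower edge at row 177, columns 200–365). The right finger is clear of the grey tin at (450,240).

Request:
servo_tool:
  commands:
    - {"grip": 0, "tx": -0.005, "ty": 0, "tz": 0.03, "spin": 0}
    - {"grip": 0, "tx": -0.01, "ty": 0, "tz": 0.06, "spin": 0}
    - {"grip": 0, "tx": -0.01, "ty": 0, "tz": 0.085, "spin": 0}
    - {"grip": 0, "tx": -0.01, "ty": 0, "tz": 0.098, "spin": 0}
    - {"grip": 0, "tx": -0.01, "ty": 0, "tz": 0.1, "spin": 0}
    - {"grip": 0, "tx": -0.01, "ty": -0.006, "tz": 0.1, "spin": 0}
    - {"grip": 0, "tx": -0.01, "ty": -0.012, "tz": 0.1, "spin": 0}
    - {"grip": 0, "tx": -0.01, "ty": -0.018, "tz": 0.1, "spin": 0}
    - {"grip": 0, "tx": -0.01, "ty": -0.02, "tz": 0.1, "spin": 0}
    - {"grip": 0, "tx": -0.01, "ty": -0.022, "tz": 0.1, "spin": 0}
    - {"grip": 0, "tx": -0.01, "ty": -0.024, "tz": 0.1, "spin": 0}

```text
clock: 5.5
tcp_pos: [0.5613, -0.1946, 0.0379]
eef_rot: [[0.948, 0.318, 0.003], [0.318, -0.948, -0.002], [0.003, 0.003, -1.0]]
wrist_force: [2.2, -4.7, 0.7]
grip_width: 0.497
```

Request:
servo_tool:
  commands:
    - {"grip": 0, "tx": 0, "ty": -0.002, "tz": 0, "spin": 1}
    - {"grip": 0, "tx": 0, "ty": -0.004, "tz": 0, "spin": 2}
    - {"grip": 0, "tx": 0, "ty": -0.007, "tz": 0, "spin": 3.5}
    - {"grip": 0, "tx": 0, "ty": -0.009, "tz": 0, "spin": 5}
    - {"grip": 0, "tx": 0.001, "ty": -0.012, "tz": 0, "spin": 6.5}
    - {"grip": 0, "tx": 0.001, "ty": -0.014, "tz": 0, "spin": 8}
    - {"grip": 0, "tx": 0.001, "ty": -0.017, "tz": 0, "spin": 9.5}
    - {"grip": 0, "tx": 0.002, "ty": -0.019, "tz": 0, "spin": 11}
    - {"grip": 0, "tx": 0.002, "ty": -0.022, "tz": 0, "spin": 12.5}
    - {"grip": 0, "tx": 0.003, "ty": -0.024, "tz": 0, "spin": 14}
    - {"grip": 0, "tx": 0.003, "ty": -0.026, "tz": 0, "spin": 14.6}
    - {"grip": 0, "tx": 0.003, "ty": -0.026, "tz": 0, "spin": 14.6}

```text
clock: 6.5
tcp_pos: [0.5534, -0.1696, 0.0369]
eef_rot: [[0.998, 0.068, -0.001], [0.068, -0.998, -0.002], [-0.002, 0.001, -1.0]]
wrist_force: [-1.5, -4.0, 1.9]
grip_width: 0.5
```

```bash
cat >> h.py <<'E'
def wblue(name):
    im=manip.get_image("wrist"); cv2.imwrite(name,im); h=cv2.cvtColor(im,cv2.COLOR_BGR2HSV)
    return im,cv2.inRange(h,(100,120,60),(130,255,255))
E
python3 - <<'E'
from h import *
s=manip.get_state(); print(s["clock"],s["tcp_pos"],s["wrist_force"])
a=manip.get_image("top"); cv2.imwrite("pics/t3.png",a)
im,m=wblue("pics/w3.png")
print(rect("top",bluelid(a),.092)[1], rect("wrist",m,.092)[1])
cv2.imwrite("pics/v3.png",np.hstack([cv2.resize(im,(400,300)),cv2.resize(a[60:300,180:500],(400,300))]))
E
```

```text
6.5 [ 0.55339296 -0.16955523  0.03688367] [-1.49529539 -3.98880486  1.92754315]
((556.3497924804688, -106.75260925292969), (88.47418975830078, 79.15271759033203), 4.796808242797852) ((558.9463500976562, -115.74588012695312), (88.38102722167969, 81.0467529296875), 4.735766410827637)
```

View pics/v3.png

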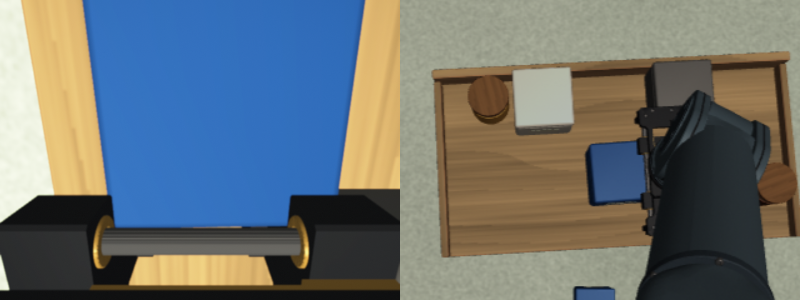

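The side push worked. In the top view the blue tin at (617,172) is now nearly square and about in line with the gap. Next I'll go round to its front face.

Request:
servo_tool:
  commands:
    - {"grip": 0, "tx": 0, "ty": 0.01, "tz": 0, "spin": 0}
    - {"grip": 0, "tx": 0, "ty": 0.016, "tz": -0.02, "spin": 0}
    - {"grip": 0, "tx": 0, "ty": 0.016, "tz": -0.06, "spin": 0}
    - {"grip": 0, "tx": 0, "ty": 0.016, "tz": -0.1, "spin": 0}
    - {"grip": 0, "tx": -0.01, "ty": 0.005, "tz": -0.1, "spin": 7}
    - {"grip": 0, "tx": -0.02, "ty": -0.005, "tz": -0.1, "spin": 14}
    - {"grip": 0, "tx": -0.03, "ty": -0.015, "tz": -0.1, "spin": 21}
    - {"grip": 0, "tx": -0.04, "ty": -0.025, "tz": -0.1, "spin": 28}
    - {"grip": 0, "tx": -0.05, "ty": -0.035, "tz": -0.1, "spin": 35}
    - {"grip": 0, "tx": -0.06, "ty": -0.045, "tz": -0.1, "spin": 42}
    - {"grip": 0, "tx": -0.07, "ty": -0.055, "tz": -0.1, "spin": 49}
    - {"grip": 0, "tx": -0.072, "ty": -0.06, "tz": -0.1, "spin": 56}

```text
clock: 7.6
tcp_pos: [0.477, -0.112, 0.1365]
eef_rot: [[0.611, -0.792, -0.001], [-0.792, -0.611, 0.002], [-0.002, -0.0, -1.0]]
wrist_force: [-0.7, 1.0, -0.3]
grip_width: 0.501
```

Request:
servo_tool:
  commands:
    - {"grip": 0, "tx": 0, "ty": 0, "tz": 0, "spin": 7}
    - {"grip": 0, "tx": 0, "ty": 0, "tz": 0, "spin": 14}
    - {"grip": 0, "tx": 0, "ty": 0, "tz": 0, "spin": 21}
    - {"grip": 0, "tx": 0, "ty": 0, "tz": 0, "spin": 28}
    - {"grip": 0, "tx": 0, "ty": 0, "tz": 0, "spin": 34}
    - {"grip": 0, "tx": 0, "ty": 0, "tz": 0, "spin": 34}
    - {"grip": 0, "tx": 0, "ty": 0, "tz": 0, "spin": 34}

```text
clock: 8.18
tcp_pos: [0.4787, -0.1131, 0.1367]
eef_rot: [[0.073, -0.997, -0.0], [-0.997, -0.073, 0.0], [-0.0, 0.0, -1.0]]
wrist_force: [-0.3, 0.0, 0.8]
grip_width: 0.497
```

```bash
python3 - <<'E'
from h import *
s=manip.get_state(); print(s["clock"],s["tcp_pos"],s["eef_rot"])
a=manip.get_image("top"); cv2.imwrite("pics/t4.png",a)
im,m=wblue("pics/w4.png"); m[235:]=0
print(rect("top",bluelid(a),.092)[1]); r=rect("wrist",m,.092)[1]; print(r)
print(np.array(s["eef_rot"]).T@(np.r_[np.array(r[0])/1000,.05]-s["tcp_pos"]))
cv2.imwrite("pics/v4.png",np.hstack([cv2.resize(im,(400,300)),cv2.resize(a[60:300,180:500],(400,300))]))
E
```

```text
8.1833 [ 0.47870973 -0.11310615  0.13666062] [[ 7.30557907e-02 -9.97327853e-01 -6.68187501e-05]
 [-9.97327853e-01 -7.30557948e-02  6.09400518e-05]
 [-6.56587079e-05  6.21881769e-05 -9.99999996e-01]]
((561.7147827148438, -110.93399047851562), (77.65428924560547, 88.06407928466797), 4.79624080657959)
((556.585205078125, -112.40254211425781), (85.33572387695312, 88.85530853271484), 4.838048934936523)
[ 0.00499322 -0.07772417  0.08665546]
```

View pics/v4.png

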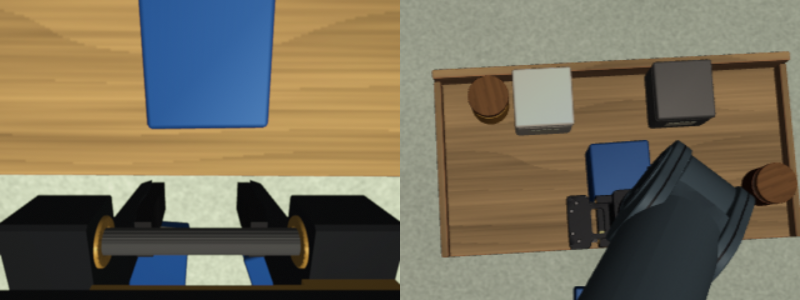

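The wrist view shows the blue front edge at row 127, square to the fingers and nearly centred. The top view shows the blue tin at (618,170), centred on the gap between white (543,100) and grey (681,93). Now I'll lower and push straight in.

Request:
servo_tool:
  commands:
    - {"grip": 0, "tx": 0.003, "ty": 0, "tz": 0.03, "spin": 0}
    - {"grip": 0, "tx": 0.003, "ty": 0, "tz": 0.06, "spin": 0}
    - {"grip": 0, "tx": 0.003, "ty": 0, "tz": 0.085, "spin": 0}
    - {"grip": 0, "tx": 0.003, "ty": 0, "tz": 0.098, "spin": 0}
    - {"grip": 0, "tx": 0.003, "ty": 0, "tz": 0.1, "spin": 0}
    - {"grip": 0, "tx": 0.003, "ty": -0.008, "tz": 0.1, "spin": 0}
    - {"grip": 0, "tx": 0.003, "ty": -0.014, "tz": 0.1, "spin": 0}
    - {"grip": 0, "tx": 0.003, "ty": -0.018, "tz": 0.1, "spin": 0}
    - {"grip": 0, "tx": 0.003, "ty": -0.022, "tz": 0.1, "spin": 0}
    - {"grip": 0, "tx": 0.003, "ty": -0.026, "tz": 0.1, "spin": 0}
    - {"grip": 0, "tx": 0.003, "ty": -0.03, "tz": 0.1, "spin": 0}
    - {"grip": 0, "tx": 0.003, "ty": -0.034, "tz": 0.1, "spin": 0}

```text
clock: 9.28
tcp_pos: [0.5095, -0.114, 0.037]
eef_rot: [[0.069, -0.998, -0.006], [-0.998, -0.069, 0.001], [-0.002, 0.006, -1.0]]
wrist_force: [-12.0, -0.1, 9.4]
grip_width: 0.5
```

Request:
servo_tool:
  commands:
    - {"grip": 0, "tx": 0, "ty": -0.005, "tz": 0, "spin": 0}
    - {"grip": 0, "tx": 0, "ty": -0.01, "tz": 0, "spin": 0}
    - {"grip": 0, "tx": 0, "ty": -0.015, "tz": 0, "spin": 0}
    - {"grip": 0, "tx": 0, "ty": -0.02, "tz": 0, "spin": 0}
    - {"grip": 0, "tx": 0, "ty": -0.025, "tz": 0, "spin": 0}
    - {"grip": 0, "tx": 0, "ty": -0.03, "tz": 0, "spin": 0}
    - {"grip": 0, "tx": 0, "ty": -0.035, "tz": 0, "spin": 0}
    - {"grip": 0, "tx": 0, "ty": -0.04, "tz": 0, "spin": 0}
    - {"grip": 0, "tx": 0, "ty": -0.045, "tz": 0, "spin": 0}
    - {"grip": 0, "tx": 0, "ty": -0.05, "tz": 0, "spin": 0}
    - {"grip": 0, "tx": 0, "ty": -0.055, "tz": 0, "spin": 0}
    - {"grip": 0, "tx": 0, "ty": -0.06, "tz": 0, "spin": 0}

```text
clock: 10.28
tcp_pos: [0.5707, -0.1099, 0.037]
eef_rot: [[0.069, -0.998, -0.004], [-0.998, -0.069, 0.0], [-0.001, 0.004, -1.0]]
wrist_force: [-6.8, -0.2, 5.3]
grip_width: 0.5
```

```bash
python3 - <<'E'
from h import *
s=manip.get_state(); print(s["clock"],s["tcp_pos"],s["wrist_force"])
a=manip.get_image("top"); im,m=wblue("pics/w5.png"); b=manip.get_image("scene")
print(rect("top",bluelid(a),.092)[1], rect("wrist",m,.092)[1])
cv2.imwrite("pics/v5.png",np.vstack([np.hstack([cv2.resize(im,(400,300)),cv2.resize(a[60:300,180:500],(400,300))]),np.hstack([cv2.resize(b[60:330,80:440],(400,300)),np.zeros((300,400,3),np.uint8)])]))
E
```

```text
10.2833 [ 0.57070561 -0.10993473  0.03704062] [-6.82989333 -0.16287613  5.27984884]
((353.72540283203125, -195.5391082763672), (57.11039352416992, 56.89361572265625), 22.2890567779541) ((626.4727172851562, -108.23219299316406), (81.06544494628906, 88.27408599853516), 4.048984050750732)
```

View pics/v5.png

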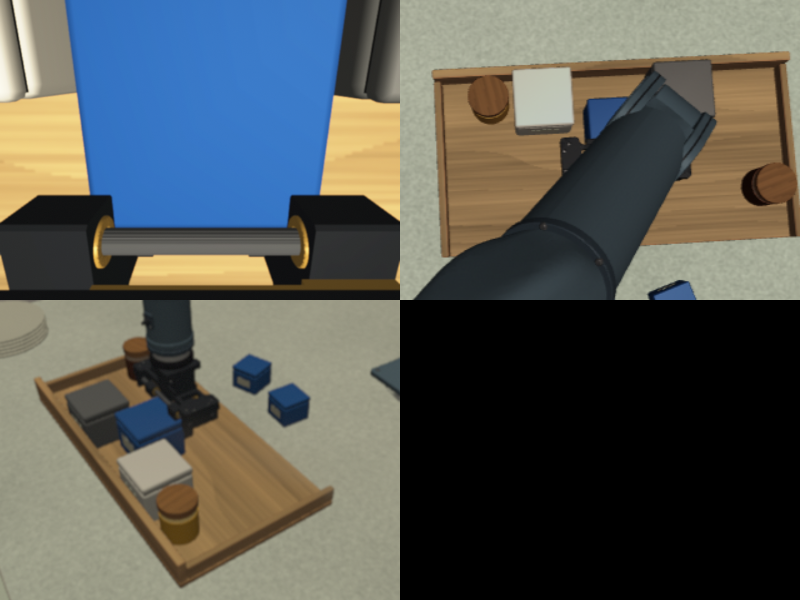

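The tin is entering the gap squarely, with clear space on both sides (in the wrist view white ends at column 75 and grey starts at 340). I'll push on and slow down towards the rail.

Request:
servo_tool:
  commands:
    - {"grip": 0, "tx": 0, "ty": -0.004, "tz": 0, "spin": 0}
    - {"grip": 0, "tx": 0, "ty": -0.008, "tz": 0, "spin": 0}
    - {"grip": 0, "tx": 0, "ty": -0.012, "tz": 0, "spin": 0}
    - {"grip": 0, "tx": 0, "ty": -0.016, "tz": 0, "spin": 0}
    - {"grip": 0, "tx": 0, "ty": -0.02, "tz": 0, "spin": 0}
    - {"grip": 0, "tx": 0, "ty": -0.024, "tz": 0, "spin": 0}
    - {"grip": 0, "tx": 0, "ty": -0.028, "tz": 0, "spin": 0}
    - {"grip": 0, "tx": 0, "ty": -0.032, "tz": 0, "spin": 0}
    - {"grip": 0, "tx": 0, "ty": -0.036, "tz": 0, "spin": 0}
    - {"grip": 0, "tx": 0, "ty": -0.039, "tz": 0, "spin": 0}
    - {"grip": 0, "tx": 0, "ty": -0.042, "tz": 0, "spin": 0}

```text
clock: 11.35
tcp_pos: [0.6127, -0.1072, 0.037]
eef_rot: [[0.069, -0.998, -0.003], [-0.998, -0.069, 0.0], [-0.001, 0.003, -1.0]]
wrist_force: [-9.0, -0.2, 6.4]
grip_width: 0.5
```

Request:
servo_tool:
  commands:
    - {"grip": 0, "tx": 0, "ty": -0.001, "tz": 0, "spin": 0}
    - {"grip": 0, "tx": 0, "ty": -0.002, "tz": 0, "spin": 0}
    - {"grip": 0, "tx": 0, "ty": -0.003, "tz": 0, "spin": 0}
    - {"grip": 0, "tx": 0, "ty": -0.004, "tz": 0, "spin": 0}
    - {"grip": 0, "tx": 0, "ty": -0.005, "tz": 0, "spin": 0}
    - {"grip": 0, "tx": 0, "ty": -0.005, "tz": 0, "spin": 0}

```text
clock: 11.85
tcp_pos: [0.6178, -0.1069, 0.0369]
eef_rot: [[0.069, -0.998, -0.003], [-0.998, -0.069, 0.0], [-0.0, 0.003, -1.0]]
wrist_force: [-7.1, -1.4, 4.1]
grip_width: 0.501
```

Request:
servo_tool:
  commands:
    - {"grip": 0, "tx": 0, "ty": -0.001, "tz": 0, "spin": 0}
    - {"grip": 0, "tx": 0, "ty": -0.002, "tz": 0, "spin": 0}
    - {"grip": 0, "tx": 0, "ty": -0.003, "tz": 0, "spin": 0}
    - {"grip": 0, "tx": 0, "ty": -0.003, "tz": 0, "spin": 0}

```text
clock: 12.18
tcp_pos: [0.6208, -0.1066, 0.0369]
eef_rot: [[0.069, -0.998, -0.003], [-0.998, -0.069, 0.0], [-0.0, 0.003, -1.0]]
wrist_force: [-6.6, -0.8, 3.6]
grip_width: 0.499
```

Request:
servo_tool:
  commands:
    - {"grip": 0, "tx": 0, "ty": -0.001, "tz": 0, "spin": 0}
    - {"grip": 0, "tx": 0, "ty": -0.002, "tz": 0, "spin": 0}
    - {"grip": 0, "tx": 0, "ty": -0.002, "tz": 0, "spin": 0}

```text
clock: 12.43
tcp_pos: [0.6228, -0.1065, 0.0369]
eef_rot: [[0.069, -0.998, -0.003], [-0.998, -0.069, 0.0], [-0.0, 0.003, -1.0]]
wrist_force: [-7.0, -1.4, 5.4]
grip_width: 0.5
```

Request:
servo_tool:
  commands:
    - {"grip": 0, "tx": 0, "ty": -0.001, "tz": 0, "spin": 0}
    - {"grip": 0, "tx": 0, "ty": -0.002, "tz": 0, "spin": 0}
    - {"grip": 0, "tx": 0, "ty": -0.002, "tz": 0, "spin": 0}

```text
clock: 12.68
tcp_pos: [0.6241, -0.1064, 0.0369]
eef_rot: [[0.069, -0.998, -0.004], [-0.998, -0.069, 0.0], [-0.001, 0.004, -1.0]]
wrist_force: [-9.8, -0.2, 6.1]
grip_width: 0.501
```

Request:
servo_tool:
  commands:
    - {"grip": 0, "tx": 0, "ty": -0.001, "tz": 0, "spin": 0}
    - {"grip": 0, "tx": 0, "ty": -0.002, "tz": 0, "spin": 0}
    - {"grip": 0, "tx": 0, "ty": -0.002, "tz": 0, "spin": 0}

```text
clock: 12.93
tcp_pos: [0.6239, -0.1063, 0.0369]
eef_rot: [[0.069, -0.998, -0.008], [-0.998, -0.069, 0.002], [-0.002, 0.008, -1.0]]
wrist_force: [-17.1, 1.1, 14.4]
grip_width: 0.497
```

The TCP stopped at x = 0.624, where I expected rail contact, and the force rose. I'll back off straight, raise and check.

Request:
servo_tool:
  commands:
    - {"grip": 0, "tx": 0, "ty": -0.001, "tz": 0, "spin": 0}
    - {"grip": 0, "tx": 0, "ty": -0.001, "tz": 0, "spin": 0}
    - {"grip": 0, "tx": 0, "ty": 0.002, "tz": 0, "spin": 0}
    - {"grip": 0, "tx": 0, "ty": 0.01, "tz": 0, "spin": 0}
    - {"grip": 0, "tx": 0, "ty": 0.03, "tz": 0, "spin": 0}
    - {"grip": 0, "tx": 0, "ty": 0.06, "tz": 0, "spin": 0}
    - {"grip": 0, "tx": 0, "ty": 0.08, "tz": -0.02, "spin": 0}
    - {"grip": 0, "tx": 0, "ty": 0.08, "tz": -0.06, "spin": 0}
    - {"grip": 0, "tx": 0, "ty": 0.08, "tz": -0.1, "spin": 0}
    - {"grip": 0, "tx": 0, "ty": 0.08, "tz": -0.14, "spin": 0}
    - {"grip": 0, "tx": 0, "ty": 0.08, "tz": -0.18, "spin": 0}
    - {"grip": 0, "tx": 0, "ty": 0.08, "tz": -0.2, "spin": 0}

```text
clock: 13.93
tcp_pos: [0.5507, -0.1121, 0.2417]
eef_rot: [[0.07, -0.998, 0.007], [-0.998, -0.07, -0.0], [0.001, -0.007, -1.0]]
wrist_force: [-0.5, -0.5, -0.3]
grip_width: 0.499
```

Request:
servo_tool:
  commands:
    - {"grip": 0, "tx": -0.03, "ty": 0, "tz": 0, "spin": 0}
    - {"grip": 0, "tx": -0.07, "ty": 0, "tz": 0, "spin": 0}
    - {"grip": 0, "tx": -0.11, "ty": 0, "tz": 0, "spin": 0}
    - {"grip": 0, "tx": -0.15, "ty": 0, "tz": 0, "spin": 0}
    - {"grip": 0, "tx": -0.19, "ty": 0, "tz": 0, "spin": 0}
    - {"grip": 0, "tx": -0.23, "ty": 0, "tz": 0, "spin": 0}
    - {"grip": 0, "tx": -0.27, "ty": 0, "tz": 0, "spin": 0}
    - {"grip": 0, "tx": -0.31, "ty": 0, "tz": 0, "spin": 0}
    - {"grip": 0, "tx": -0.34, "ty": 0, "tz": 0, "spin": 0}
    - {"grip": 0, "tx": -0.36, "ty": 0, "tz": 0, "spin": 0}
    - {"grip": 0, "tx": -0.36, "ty": 0, "tz": 0, "spin": 0}

```text
clock: 14.85
tcp_pos: [0.5224, 0.2544, 0.2366]
eef_rot: [[0.078, -0.997, 0.001], [-0.997, -0.078, 0.003], [-0.003, -0.001, -1.0]]
wrist_force: [-0.4, 0.7, 0.7]
grip_width: 0.501
```

```bash
python3 - <<'E'
from h import *
s=manip.get_state(); print(s["clock"],s["tcp_pos"],s["wrist_force"])
im=manip.get_image("top"); h=cv2.cvtColor(im,cv2.COLOR_BGR2HSV); b=manip.get_image("scene")
def blob(mask,x0,x1,y0,y1):
    m=np.zeros_like(mask); m[y0:y1,x0:x1]=mask[y0:y1,x0:x1]; return m
R={}
for n,m in (("blue",bluelid(im)),("white",blob(cv2.inRange(h,(0,0,140),(180,60,255)),265,325,108,175)),("grey",blob(cv2.inRange(h,(0,0,40),(180,75,110)),375,440,100,165))):
    R[n]=rect("top",m,.092)[1]; print(n,R[n])
w,g,bl=[np.array(R[k][0]) for k in("white","grey","blue")]
y=(w-g)/np.linalg.norm(w-g); x=np.array([y[1],-y[0]]); d=bl-(w+g)/2; print("rel mid x,y",d@x,d@y)
old=cv2.imread("pics/top0.png"); df=cv2.absdiff(im,old).max(2)
print("jar diffs",df[115:165,230:268].max(),df[185:228,455:500].max())
cv2.imwrite("pics/v6.png",np.hstack([cv2.resize(im[60:300,180:500],(400,300)),cv2.resize(b[60:330,80:440],(400,300))]))
E
```

```text
14.85 [0.52242759 0.25441772 0.23655465] [-0.40170699  0.68116788  0.72203225]
blue ((680.128662109375, -103.96656799316406), (87.47534942626953, 87.18626403808594), 3.932508707046509)
white ((671.0582275390625, 8.951866149902344), (88.49321746826172, 87.80072784423828), 3.877568483352661)
grey ((685.5567016601562, -209.32322692871094), (90.44650268554688, 90.08907318115234), 3.538036823272705)
rel mid x,y 1.5666076881910542 -3.8932777698414296
jar diffs 13 14
```

View pics/v6.png

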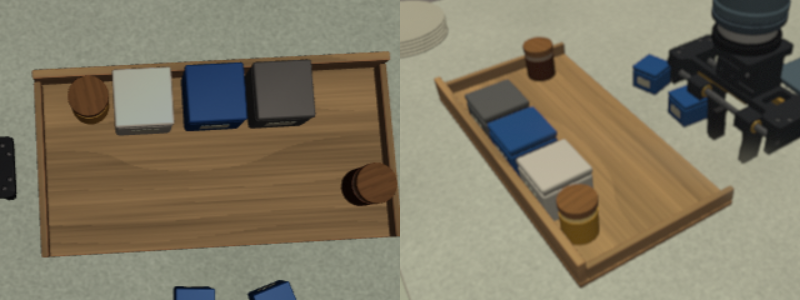

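The tin is in the row: in line with its neighbours along x to 1.6 mm, 3.9 mm off the middle, and square. The white and grey tins and the jars have not moved. Handing in.

```bash
python3 -c "
from bench import manip; print(manip.finish_job())"
```

```text
the job is handed in; nothing more can be done
None
```

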